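# Close the lacquer tin and hold the mixer's recessed start button

## Task

Get the lacquer tin on the mixer mixed: first press its lid down until it is fully home. Then take the long, straight-handled steel pin out of the wooden tool rest, reach it through the small hole in the top of the control box and push the recessed button all the way down. Finish while still gripping the pin and holding the button down, and leave the other things on the bench where they are.

Things in the scene. Friction and masses are not known exactly. Their poses are not given: they have to be found in the camera images.
- mixer: the mixer, fixed to the bench: a grey round base 190 mm across, 50 mm high, carrying a steel disc 148 mm across and, clamped between three short posts at its centre, a round metal tin 85 mm across. Origin: under the centre at bench height, straight below the centre of the tin; z up. It may stand at the left, middle or right place of the bench
- lid (a joint): how far the tin's flat press-on steel lid (88 mm across, 24 mm high) has been pushed down, in m: starts between 0 and 0.002 (standing proud), 0.008 is fully home against its stop, where the skirt almost meets the bead round the tin. It slides straight down against a steady friction of about 8 N and stays where it is left
- lid_top (a point): centre of the flat top of the lid; it moves down with the lid: 162 mm above the bench at joint value 0, 154 mm when fully home
- control: the control box, fixed to the bench: grey, 140 mm (its x) by 120 mm (its y), 70 mm high, with a small hole in the top on one half (30 mm off centre towards its -y) and a black switch knob, 17 mm high, on the other half (the switch is of no concern). Origin: centre of its underside
- hole (a point): centre of the mouth of the round hole in the flat top of the control box: 16 mm across, straight down, 70 mm above the bench, with a flat bright metal ring round it. At its bottom sits the black button, 14 mm across, its top 25 mm below the mouth
- button (a joint): how far the recessed button is pushed down, in m: 0 is up, 0.006 is all the way down against its stop. It is sprung: 2 N to begin, 5 N at the stop, and comes up when let go
- rest: the wooden tool rest, fixed to the bench: a block 60 mm (its x) by 150 mm (its y), 70 mm high, with two upright through holes, 10 mm across and 90 mm apart along its y, each holding a tool. Origin: centre of its underside
- stylus: the pin, upright in either hole of the rest, the taller tool: steel rod 8 mm across, 60 mm long; collar 22 mm across, 4 mm thick, resting on the block; plain black round handle 16 mm across, 64 mm long; 40 to 85 g. Origin: the lower tip of the rod; z runs up along it, the middle of the handle 96 mm from the origin. In the rest the tip is 10 mm and the top 138 mm above the bench.
- stub: the other tool in the rest, to be left there: a short handle with a black ball 30 mm across at its top, 125 mm above the bench. Origin: the tip of its 20 mm rod
- tape: a roll of masking tape lying flat, 90 mm across and 24 mm high, a bystander to leave alone. Origin: on or in it
- wrench: a steel wrench lying flat, 150 mm long, a bystander to leave alone. Origin: on or in it
- cup: a white open cup, 72 mm across and 75 mm high, a bystander to leave alone. Origin: on or in it
- jar: an amber jar, 64 mm across and 75 mm high, a bystander to leave alone. Origin: on or in it
- can: a closed metal can, 80 mm across and 100 mm high, a bystander to leave alone. Origin: on or in it
- thinner: a grey bottle, 66 mm across and 150 mm high, a bystander to leave alone. Origin: on or in it
- brush: a paint brush lying flat, a bystander to leave alone. Origin: on or in it
Things that resemble listed ones, but are neither listed nor needed, are in the scene too. What is shaped like the stylus but yellow is not meant. What is shaped like the control but red is not meant.

How it is judged:
On the way, in this order (a step that is already met when the one before it is completed fails the run):
1. the lid is pressed fully home (past 6.5 of its 8 mm) (value of joint lid above 0.0065 m), for 0.2 s.
2. the pin is gripped and drawn up clear of the rest (height (world z) of stylus above 0.075 m and contact force between the fingers and stylus above 2 N), for 0.2 s.
3. the pin, in the gripper, holds the recessed button down (value of joint button above 0.004 m and contact force between stylus and control above 1 N and contact force between the fingers and stylus above 2 N and horizontal distance between stylus and hole below 0.008 m), for 0.5 s.
At the end, for the whole second after the job is handed in: The lid is home (past 6.5 of 8 mm) and the button is held down (past 4 of 6 mm) by the pin through the hole (tip within 8 mm of the hole's axis, over 1 N on it), the pin gripped by the fingers, through the last second (all of step 3 and value of joint lid above 0.0065 m); the arm keeps its last pose, push and grip.
It fails at once if another thing on the bench is shoved more than 30 mm, or the ball-topped tool is taken from the rest (distance of any of stub, tape, wrench, cup, jar, can, thinner, brush from where it was at the start of the episode above 0.03 m).
It also fails if it takes over 59 s, if anything falls off the work surface, if the arm or the gripper's body presses on something with over 40 N, if the wrist force passes 120 N, or if a joint passes its speed limit or range.

## Robot

A 7-joint arm with a two-finger parallel gripper is mounted at the origin on the work surface. World frame = base frame: x ahead of the robot, y to its left, z up, the work surface at z = 0. Lengths are in m, angles in rad, forces in N, time in s.
With the tool pointing down it reaches from about 0.425 to 0.875 m from the base axis. Payload 4.7 kg.
Tool frame: the origin (TCP) lies on the centre line of the jaws, within the pads' length; the fingertips stand ahead of it and the grasp point (between the pads) lies 2 mm behind it (nose_length is the z of the fingertips in the tool frame, in m); z points along the fingers, y is the line along which they close (so a half turn about z gives the same grasp; the last joint's range is limited). The gripper opens to 87 mm and grips with 3 to 60 N. Pads are 19 mm wide; open, the fingers measure 117 mm over their backs; the gripper's body (75 mm by 190 mm) begins 51 mm behind the grasp point.
Start: joints at [-1.131, 0.321, -0.07, 1.45, 0.023, 1.371, -0.057], TCP at [0.269, 0.592, 0.24] pointing down, gripper open.
Joint ranges: [-2.86, 2.86], [-0.3, 2.09], [-1.38, 1.24], [0.06, 2.45], [-1.56, 4.7], [0.09, 2.05], [-2.69, 2.69]. Speed limits (rad/s): [2.57, 2.57, 3.14, 3.14, 3.14, 3.14, 3.14].

## Interface

Orientations are given as a rotation vector (axis times angle).
In Python, from bench import * gives the robot as it stands.
- The arm moves only by the tool send_rows, never from a script. Its arguments are lists of equal length, an entry for each row: "xyz": the shift along the tool's x, y, z in mm, a list of three; "dr": the turn, a rotation vector about the tool's x, y, z in rad, a list of three. A call has exactly 10 rows; each row is the pose to reach, as a shift and turn from the pose commanded when the call began, along the tool's axes at that moment; what a row does not reach only later rows make up. A row lasts 1/12 s, in which the tool goes at most 41.7 mm and 7.16 degrees, less where a joint would pass 70% of its speed; a pose out of reach is approached as far as the arm can. A call with a gripper value outside its range is refused whole. "jaw" is the finger opening in mm, from 0 to 87, set as the call begins (left out, the last holds). The fingers move at their own pace and stop on an object; "grip_force" is the grip in N (left out, the last holds). Time passes only in rows, so rows that repeat a pose let the fingers close, or fill a call up. It gives the time, the measured TCP pose, the force, the opening and the grip force at its end, in the units of the state.
- get_state(): the state, without advancing time (a new reading comes with each control period).
- get_image(name): name is "side" or "top"; returns the picture (384x512x3 uint8, red, green, blue); there is no depth.
- calibration(name): a dict with "vfov" (degrees; the focal length in pixels is half the picture's height over the tangent of half this angle, whatever the lens; pixels are square), "cx", "cy" (the principal point, pixels), "k1" (the pictures are not rectified: a ray, as slopes to the right and down, at radius r is drawn at 1 + k1 r^2 times it, then the intrinsics apply), "rvec" (rotation vector, rad) and "tvec" (3), from world to camera coordinates, as OpenCV has them. Camera axes: x right, y down, z forward; pixel columns grow to the right and rows downward; lengths in m; the calibration is good to about 2 mm. A picture is of the moment at which its call begins. calibration takes no time and is no camera call.
- close_job(): hands the job in; it is judged then, once.
The state is a dict: "time": time; "joint_positions": joint angles; "qd": joint speeds; "joint_torque": joint torques, N m; "position": TCP position; "tool_rot": TCP orientation; "ft_force": force on the tool from outside, world axes, zero at the start; "torque": the same for the moment, N m; "grip_width": opening from 0.0 (shut) to 1.0 (fully open); "grip_force": force on a finger pad.
Only numpy, scipy, OpenCV 4.12 (cv2) and the standard library are available. Lean on these libraries where they do the work, as an engineer would, in place of code of your own. Each camera call takes 0.05 s, during which the arm holds its last target. There are 200 camera calls.

## Working session

There is one attempt and no reset: what is moved stays moved. The work goes in short steps, Python scripts to look and compute and a tool call to move; the robot and the scene stay as the last step left them, time stands still between calls to the robot, and variables do not carry over. Pictures are saved under pics/ and viewed, at most 10 in all, crops included, and the job is handed in when it is done.

Besides the shell and the picture viewer there is one more tool, called after ">>>" as name(argument=value, ...), one argument or row to a line, values as JSON. send_rows: Moves the arm, as the interface text tells. Its arguments: {"type":"object","properties":{"xyz":{"type":"array"},"dr":{"type":"array"},"jaw":{"type":"number"},"grip_force":{"type":"number"}},"required":["xyz","dr"]}

```bash
mkdir -p pics
cat > h.py <<'E'
import numpy as np, cv2
from bench import *
def cam(n):
    c=calibration(n); f=192/np.tan(np.radians(c["vfov"])/2)
    R=cv2.Rodrigues(np.array(c["rvec"],float))[0]; return c,f,R,np.array(c["tvec"],float)
def ray(n,u,v):
    c,f,R,t=cam(n); d=np.array([(u-c["cx"])/f,(v-c["cy"])/f]); s=d.copy()
    for _ in range(30): s=d/(1+c["k1"]*(s@s))
    return -R.T@t, R.T@np.array([s[0],s[1],1])
def onz(n,u,v,z):
    o,d=ray(n,u,v); return o+d*(z-o[2])/d[2]
def proj(n,p):
    c,f,R,t=cam(n); q=R@np.array(p,float)+t; s=q[:2]/q[2]; s=s*(1+c["k1"]*(s@s)); return s*f+[c["cx"],c["cy"]]
def save(n,fn,crop=None,k=1):
    im=get_image(n); cv2.imwrite("pics/raw_"+fn,im[:,:,::-1])
    if crop: a,b,c,d=crop; im=im[b:d,a:c]
    cv2.imwrite("pics/"+fn,cv2.resize(im,None,fx=k,fy=k,interpolation=cv2.INTER_CUBIC)[:,:,::-1]); return im
E
python3 - <<'E'
from h import *
for n in("top","side"): save(n,n+"0.png",None,1.5); o,d=ray(n,256,192); print(n,calibration(n),o,d)
print(get_state())
E
ls; python3 -c "import bench;print([k for k in dir(bench) if k[0]!='_'])"
```

```text
top {'vfov': 44.993512832493515, 'cx': 257.9674920395237, 'cy': 203.37423907021244, 'k1': -0.06283679124089196, 'rvec': array([ 2.12627343, -2.1773773 ,  0.09320655]), 'tvec': array([-0.00638905,  0.55945782,  1.5171821 ])} [ 0.38608349 -0.05655372  1.56927264] [ 0.13624735  0.02744713 -0.99060755]
side {'vfov': 49.54147229871887, 'cx': 251.58876590559805, 'cy': 193.64965539045684, 'k1': 0.008605909979286286, 'rvec': array([ 0.2095923 , -2.69495417,  1.48331681]), 'tvec': array([0.54542246, 0.17238175, 1.21343772])} [0.41404707 1.00374934 0.78783534] [ 0.10611483 -0.83993755 -0.5323276 ]
{'time': 0.1, 'joint_positions': array([-1.13087926,  0.32176232, -0.07006729,  1.45156781,  0.02260266,
        1.37081203, -0.05691768]), 'qd': array([-0.00029435, -0.0008205 ,  0.00141286, -0.00211145,  0.00010808,
       -0.00091349,  0.00064304]), 'joint_torque': array([ 3.39234011e-04, -4.92573774e+01, -4.05430589e-01, -3.13396060e+01,
       -6.41574268e-02,  3.95686948e-02,  5.07098014e-05]), 'position': array([0.26834872, 0.59149631, 0.23855457]), 'tool_rot': array([-6.63780831e-01, -3.07038863e+00,  2.73610786e-03]), 'ft_force': array([ 1.2846013 , -1.15343681, -0.66409545]), 'torque': array([-0.01140852, -0.03536319,  0.01196762]), 'grip_force': 0.0, 'grip_width': 0.999886209916206}
h.py
pics
['MotionError', 'calibration', 'close_job', 'get_image', 'get_state', 'nose_length']
```

View pics/top0.png

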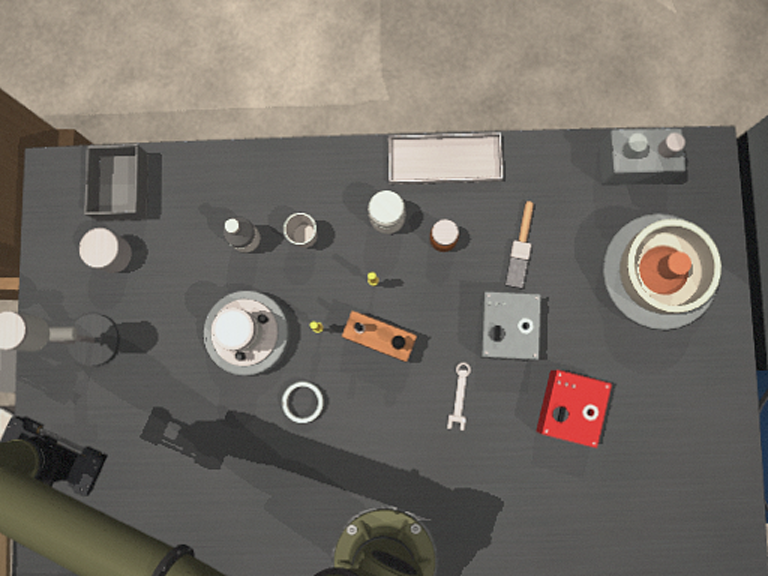

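View pics/side0.png

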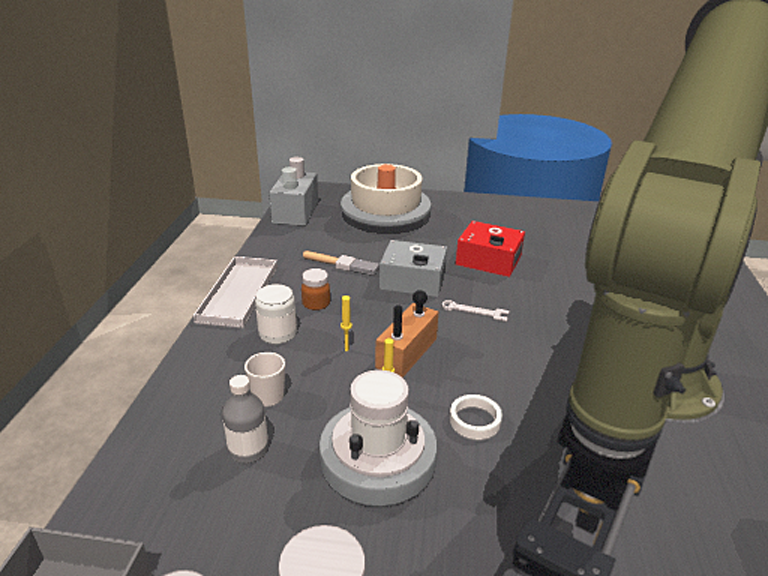

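The top view (1.5x scale) shows the mixer with its lid at (233,328), and the tape at (302,402). The wooden rest is at (380,335), with a thin tool at (360,327) and a ball tool at (398,342). The grey box is at (512,326) with its hole ring at (526,326). In the side view the plain black handle stands at (398,322) and the ball at (420,300).

Candidates: the pin is the black straight handle in the rest, since the yellow ones at (372,280) and (316,327) are excluded. The control is the grey box, not the red one at (577,410).

```bash
cat > m.py <<'E'
from h import *
T=cv2.imread("pics/raw_top0.png"); S=cv2.imread("pics/raw_side0.png")
def blobs(im,box,f,amin=8):
    a,b,c,d=box; h=cv2.cvtColor(im,cv2.COLOR_BGR2HSV)[b:d,a:c].astype(int)
    m=f(h[...,0],h[...,1],h[...,2]).astype(np.uint8)
    n,l,st,ce=cv2.connectedComponentsWithStats(m)
    r=[]
    for i in range(1,n):
        if st[i,4]>=amin:
            cn=cv2.findContours((l==i).astype(np.uint8),0,2)[0][0]+np.array([a,b])
            r.append((ce[i]+[a,b],st[i,4],st[i,:4]+[a,b,0,0],cn))
    return r
if __name__=="__main__":
    print("LID top"); 
    for c,A,b,cn in blobs(T,(135,195,190,250),lambda h,s,v:v>225,60): print(c,A,b,cv2.minEnclosingCircle(cn),onz("top",*c,.161))
    print("LID side")
    for c,A,b,cn in blobs(S,(225,240,280,300),lambda h,s,v:v>200,60): print(c,A,b,onz("side",*c,.161))
    print("RING")
    for n,im,box in(("top",T,(322,194,361,240)),("side",S,(254,160,297,180))):
        for c,A,b,cn in blobs(im,box,lambda h,s,v:v>190,6): print(n,c,A,b,onz(n,*c,.07))
    print("BOX",[onz("top",u/1.5,v/1.5,.07) .round(3) for u,v in((484,291),(540,292),(540,360),(482,358))])
    print("REST")
    for c,A,b,cn in blobs(T,(220,200,285,245),lambda h,s,v:(s>120)&(h<18)&(v>60),100):
        r=cv2.minAreaRect(cv2.convexHull(cn)); print(c,A,r,[onz("top",*p,.07).round(3) for p in cv2.boxPoints(r)])
    print("BLACK top")
    for c,A,b,cn in blobs(T,(230,207,282,236),lambda h,s,v:v<40,4): print(c,A,b,onz("top",*c,.13))
    print("BLACK side")
    for c,A,b,cn in blobs(S,(255,185,295,232),lambda h,s,v:v<45,8): print(c,A,b,onz("side",*c,.11))
    o=np.hstack([cv2.resize(im[b:d,a:c],(400,400),interpolation=2) for im,(a,b,c,d) in((T,(225,195,285,255)),(S,(245,185,305,245)))])
    o2=np.hstack([cv2.resize(im[b:d,a:c],(400,200),interpolation=2) for im,(a,b,c,d) in((T,(310,192,374,224+8)),(S,(245,155,325,195)))])
    cv2.imwrite("pics/crop1.png",np.vstack([o,o2]))
    print(nose_length)
E
python3 m.py
```

```text
LID top
[167.56944444 203.01388889] 72 [158 200  21   8] ((168.0, 203.5), 10.594910621643066) [0.55268225 0.25574936 0.161     ]
[154.78343023 221.65843023] 688 [141 205  39  38] ((161.63235473632812, 222.0), 21.110170364379883) [0.49602498 0.29549521 0.161     ]
LID side
[252.74233129 258.48834356] 815 [234 240  38  33] [0.50738607 0.2951216  0.161     ]
[229.01570681 287.56544503] 191 [225 273  10  27] [0.54285762 0.39237076 0.161     ]
[274.109375 295.96875 ] 64 [268 288  12  12] [0.4481871  0.40067493 0.161     ]
RING
top [349.96875 216.875  ] 64 [345 212  11  11] [ 0.50331132 -0.31733874  0.07      ]
side [276.81818182 165.33333333] 33 [273 163   9   6] [ 0.50792233 -0.32086656  0.07      ]
BOX [array([ 0.58 , -0.232,  0.07 ]), array([ 0.575, -0.353,  0.07 ]), array([ 0.428, -0.346,  0.07 ]), array([ 0.435, -0.222,  0.07 ])]
REST
[252.23560209 223.7578534 ] 764 ((252.2886505126953, 223.6494903564453), (46.81086730957031, 18.810503005981445), 21.03750991821289) [array([0.49 , 0.081, 0.07 ]), array([0.547, 0.058, 0.07 ]), array([ 0.488, -0.082,  0.07 ]), array([ 0.432, -0.059,  0.07 ])]
BLACK top
[239.75 218.25] 4 [239 217   2   3] [0.50280174 0.03579288 0.13      ]
[265.44444444 227.58333333] 36 [262 224   8   8] [ 0.47178976 -0.04358301  0.13      ]
BLACK side
[279.43243243 200.7972973 ] 74 [275 195  10  14] [ 0.47388749 -0.02902966  0.11      ]
[264.89130435 213.47826087] 92 [263 204   5  20] [0.50860764 0.0430391  0.11      ]
0.017
```

View pics/crop1.png

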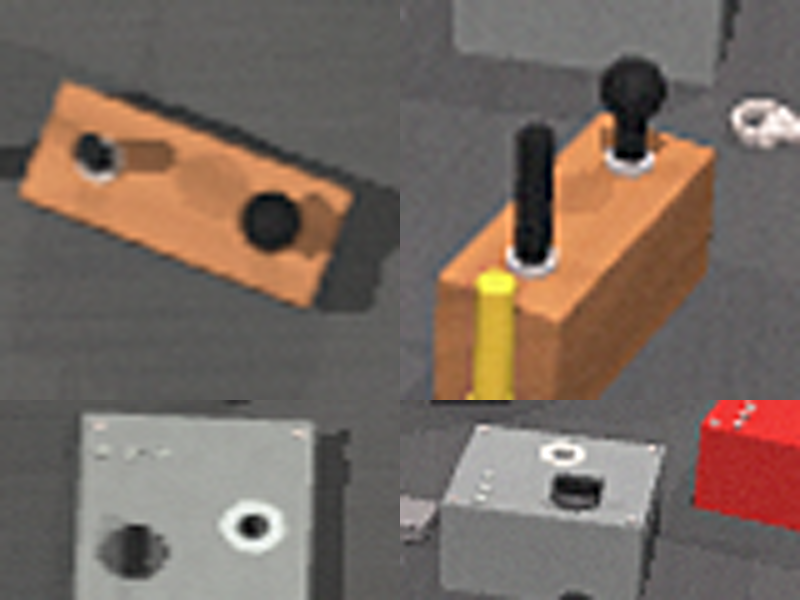

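The crop confirms it: the straight black handle in the rest is at top-view raw (238,217), at the far +y end, and the ball tool is at (265,227). The grey box's ring is at raw (350,217). Estimates in metres: lid (0.503,0.294), pin (0.507,0.041), hole (0.505,-0.319). The 90 mm spacing and 152 mm rest length agree. The tool's closing axis already runs along the rest, so no turn is needed.

>>> send_rows(
  xyz=[
    [-30,-15,0],
    [-65,-34,0],
    [-100,-52,0],
    [-140,-72,0],
    [-180,-93,0],
    [-220,-114,0],
    [-260,-134,0],
    [-295,-152,0],
    [-320,-165,0],
    [-337,-174,0],
  ],
  dr=[
    [0,0,0],
    [0,0,0],
    [0,0,0],
    [0,0,0],
    [0,0,0],
    [0,0,0],
    [0,0,0],
    [0,0,0],
    [0,0,0],
    [0,0,0],
  ],
  jaw=0,
)

```text
time: 0.93
position: [0.507, 0.288, 0.2394]
tool_rot: [0.674, 3.066, -0.004]
ft_force: [1.8, -1.1, 0.0]
grip_width: 0.325
grip_force: 0.0
```

>>> send_rows(
  xyz=[
    [0,0,8],
    [0,0,16],
    [0,0,24],
    [0,0,32],
    [0,0,39],
    [0,0,45],
    [0,0,50],
    [0,0,52],
    [0,0,53],
    [0,0,53],
  ],
  dr=[
    [0,0,0],
    [0,0,0],
    [0,0,0],
    [0,0,0],
    [0,0,0],
    [0,0,0],
    [0,0,0],
    [0,0,0],
    [0,0,0],
    [0,0,0],
  ],
)

```text
time: 1.77
position: [0.5035, 0.2944, 0.1866]
tool_rot: [0.664, 3.071, 0.0]
ft_force: [0.9, -0.2, -0.4]
grip_width: 0.006
grip_force: 0.0
```

Run:
```python
from m import *
s=get_state(); print(s['time'],s['position'],s['tool_rot'],s['ft_force'])
im=save("side","side1.png",(200,215,300,290),6)
for c,A,b,cn in blobs(T,(200,175,262,225),lambda h,s,v:(s>130)&(h>20)&(h<35)&(v>100),4): print("Y",c,onz("top",*c,.1))
for c,A,b,cn in blobs(S,(215,190,275,250),lambda h,s,v:(s>130)&(h>20)&(h<35)&(v>100),4): print("Ys",c,b,onz("side",b[0]+b[2]/2,b[1],.13),onz("side",b[0]+b[2]/2,b[1]+b[3],0))
```

```text
1.7667 [0.50354497 0.29441134 0.1865529 ] [6.63511405e-01 3.07062892e+00 7.23927398e-05] [ 0.87581809 -0.21363448 -0.4193008 ]
Y [248.16666667 185.69047619] [0.60922551 0.00882875 0.1       ]
Y [210.65853659 217.63414634] [0.50944383 0.13062252 0.1       ]
Ys [230.18181818 212.14285714] [227 197   8  37] [0.61315176 0.00517724 0.13      ] [0.61327429 0.01284328 0.        ]
Ys [258.625     236.6953125] [255 225   8  23] [0.51482371 0.12641739 0.13      ] [0.51990742 0.06455414 0.        ]
```

View pics/side1.png

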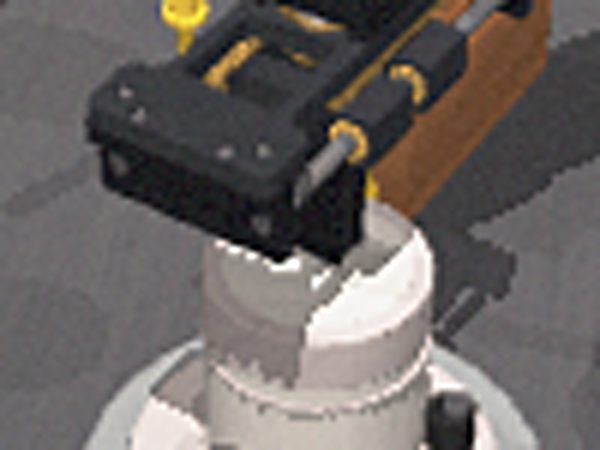

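The fingers are over the lid centre (crop pixel about (320,250)), and the lid still stands a little proud of the bead. Pressing down next.

>>> send_rows(
  xyz=[
    [0,0,3],
    [0,0,6],
    [0,0,8],
    [0,0,10],
    [0,0,11.5],
    [0,0,13],
    [0,0,14],
    [0,0,15],
    [0,0,16],
    [0,0,16],
  ],
  dr=[
    [0,0,0],
    [0,0,0],
    [0,0,0],
    [0,0,0],
    [0,0,0],
    [0,0,0],
    [0,0,0],
    [0,0,0],
    [0,0,0],
    [0,0,0],
  ],
)

```text
time: 2.65
position: [0.5036, 0.2943, 0.1719]
tool_rot: [0.664, 3.07, 0.001]
ft_force: [-2.1, -1.3, 6.9]
grip_width: 0.002
grip_force: 3.3
```

>>> send_rows(
  xyz=[
    [0,0,0.5],
    [0,0,1],
    [0,0,1.5],
    [0,0,2],
    [0,0,2.5],
    [0,0,3],
    [0,0,3],
    [0,0,3],
    [0,0,3],
    [0,0,3],
  ],
  dr=[
    [0,0,0],
    [0,0,0],
    [0,0,0],
    [0,0,0],
    [0,0,0],
    [0,0,0],
    [0,0,0],
    [0,0,0],
    [0,0,0],
    [0,0,0],
  ],
)

```text
time: 3.48
position: [0.5037, 0.2943, 0.1714]
tool_rot: [0.664, 3.07, 0.002]
ft_force: [-6.0, -4.7, 17.4]
grip_width: 0.007
grip_force: 9.0
```

The force has risen to 17 N with no further travel, at z 0.1714, which matches the fully home height of 0.154 + 0.017. Lifting off and going to the pin.

>>> send_rows(
  xyz=[
    [0,0,-12],
    [0,0,-35],
    [0,0,-60],
    [-10,-20,-72],
    [-25,-53,-72],
    [-43,-90,-72],
    [-62,-130,-72],
    [-80,-170,-72],
    [-97,-205,-72],
    [-108,-229,-72],
  ],
  dr=[
    [0,0,0],
    [0,0,0],
    [0,0,0],
    [0,0,0],
    [0,0,0],
    [0,0,0],
    [0,0,0],
    [0,0,0],
    [0,0,0],
    [0,0,0],
  ],
  jaw=60,
)

```text
time: 4.32
position: [0.5072, 0.0364, 0.24]
tool_rot: [0.67, 3.068, -0.001]
ft_force: [-0.6, -0.6, 0.4]
grip_width: 0.656
grip_force: 0.0
```

>>> send_rows(
  xyz=[
    [0,0,10],
    [0,0,20],
    [0,0,30],
    [0,0,40],
    [0,0,50],
    [0,0,60],
    [0,0,68],
    [0,0,73],
    [0,0,75],
    [0,0,75],
  ],
  dr=[
    [0,0,0],
    [0,0,0],
    [0,0,0],
    [0,0,0],
    [0,0,0],
    [0,0,0],
    [0,0,0],
    [0,0,0],
    [0,0,0],
    [0,0,0],
  ],
)

```text
time: 5.15
position: [0.5071, 0.0412, 0.1641]
tool_rot: [-0.663, -3.07, 0.001]
ft_force: [0.2, 0.4, -0.7]
grip_width: 0.692
grip_force: 0.0
```

Run:
```python
from h import *
s=get_state(); print(s['time'],s['position'],s['tool_rot'],s['ft_force'],s['grip_width'])
a=save("side","side2.png",(215,165,315,245),4); b=save("top","top2.png",(205,180,305,260),4)
cv2.imwrite("pics/v2.png",np.hstack([cv2.imread("pics/side2.png"),cv2.imread("pics/top2.png")]))
print(proj("side",s['position']),proj("top",s['position']))
```

```text
5.15 [0.50714133 0.04119955 0.16406744] [-6.63421058e-01 -3.07011820e+00  5.43415235e-04] [ 0.17913585  0.37166339 -0.68134244] 0.6923188447126356
[266.11550207 197.13595353] [237.2196804  215.98553153]
```

View pics/v2.png

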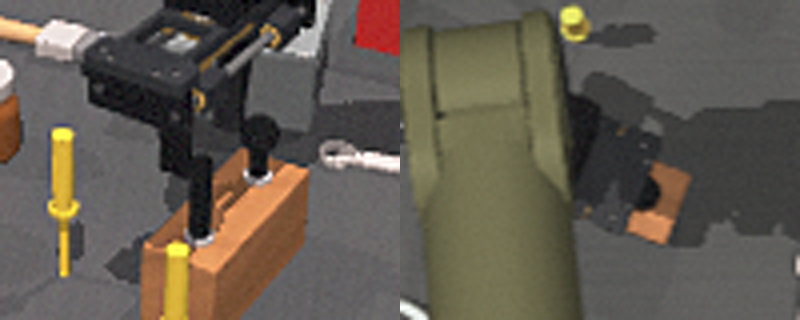

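The open jaws straddle the pin's handle: its top is at crop (203,155), against the projected TCP at (204,128). The far finger is clear of the ball at (262,130). Descend 60 mm and close.

>>> send_rows(
  xyz=[
    [0,0,8],
    [0,0,16],
    [0,0,24],
    [0,0,32],
    [0,0,40],
    [0,0,47],
    [0,0,53],
    [0,0,57],
    [0,0,60],
    [0,0,60],
  ],
  dr=[
    [0,0,0],
    [0,0,0],
    [0,0,0],
    [0,0,0],
    [0,0,0],
    [0,0,0],
    [0,0,0],
    [0,0,0],
    [0,0,0],
    [0,0,0],
  ],
)

```text
time: 6.08
position: [0.507, 0.0411, 0.1039]
tool_rot: [-0.664, -3.07, 0.001]
ft_force: [0.3, 0.4, -0.6]
grip_width: 0.692
grip_force: 0.0
```

>>> send_rows(
  xyz=[
    [0,0,0],
    [0,0,0],
    [0,0,0],
    [0,0,0],
    [0,0,0],
    [0,0,0],
    [0,0,0],
    [0,0,0],
    [0,0,0],
    [0,0,0],
  ],
  dr=[
    [0,0,0],
    [0,0,0],
    [0,0,0],
    [0,0,0],
    [0,0,0],
    [0,0,0],
    [0,0,0],
    [0,0,0],
    [0,0,0],
    [0,0,0],
  ],
  jaw=0,
  grip_force=40,
)

```text
time: 6.92
position: [0.5073, 0.0411, 0.1046]
tool_rot: [0.664, 3.071, 0.0]
ft_force: [-0.3, -0.4, -0.2]
grip_width: 0.175
grip_force: 40.0
```

>>> send_rows(
  xyz=[
    [0,0,-8],
    [0,0,-20],
    [0,0,-34],
    [0,0,-50],
    [0,0,-66],
    [0,0,-82],
    [0,0,-98],
    [0,0,-114],
    [0,0,-125],
    [0,0,-130],
  ],
  dr=[
    [0,0,0],
    [0,0,0],
    [0,0,0],
    [0,0,0],
    [0,0,0],
    [0,0,0],
    [0,0,0],
    [0,0,0],
    [0,0,0],
    [0,0,0],
  ],
)

```text
time: 7.75
position: [0.5083, 0.0412, 0.2373]
tool_rot: [0.663, 3.067, 0.003]
ft_force: [-0.8, -1.5, -0.2]
grip_width: 0.174
grip_force: 40.0
```

Run:
```python
from m import *
s=get_state(); print(s['time'],s['position'],s['tool_rot'],s['grip_width'],s['grip_force'],s['ft_force'])
# better ring estimate: ellipse fit on outer contour
for n,im,box in(("top",T,(322,194,361,240)),("side",S,(254,160,297,180))):
    for th in(170,190,210):
        for c,A,b,cn in blobs(im,box,lambda h,s,v:v>th,20):
            e=cv2.fitEllipse(cn); print(n,th,e[0],e[1],onz(n,*e[0],.07).round(4))
h=np.array([.5045,-.319,.07])
R=cv2.Rodrigues(s['tool_rot'])[0]
print("shift mm",R.T@(h-s['position'])*1000)
```

```text
7.75 [0.50826297 0.04121464 0.23728128] [6.63248477e-01 3.06738313e+00 2.85333322e-03] 0.17423815061548975 39.99950608704239 [-0.77414345 -1.49192947 -0.15184049]
top 170 (350.2571716308594, 216.62059020996094) (10.69070816040039, 10.887406349182129) [ 0.5041 -0.3183  0.07  ]
top 170 (357.0312805175781, 235.69131469726562) (1.942152976989746, 32.01421356201172) [ 0.442  -0.3375  0.07  ]
top 190 (349.9669189453125, 216.8664093017578) (9.536653518676758, 10.03952693939209) [ 0.5033 -0.3173  0.07  ]
top 210 (350.0174865722656, 216.7432403564453) (9.224714279174805, 9.491765975952148) [ 0.5037 -0.3175  0.07  ]
side 170 (274.81085205078125, 169.8543243408203) (17.028047561645508, 44.97547149658203) [ 0.5117 -0.2862  0.07  ]
side 190 (276.94110107421875, 165.35409545898438) (5.018364906311035, 8.310730934143066) [ 0.5075 -0.3208  0.07  ]
side 210 (276.9944763183594, 165.3029327392578) (4.2566328048706055, 8.331578254699707) [ 0.5073 -0.3212  0.07  ]
shift mm [-144.91283641 -330.00518541  166.87905595]
```

>>> send_rows(
  xyz=[
    [-12,-26,0],
    [-28,-62,0],
    [-45,-100,0],
    [-62,-140,0],
    [-80,-180,0],
    [-97,-219,0],
    [-114,-256,0],
    [-129,-291,0],
    [-140,-315,0],
    [-146,-329,0],
  ],
  dr=[
    [0,0,0],
    [0,0,0],
    [0,0,0],
    [0,0,0],
    [0,0,0],
    [0,0,0],
    [0,0,0],
    [0,0,0],
    [0,0,0],
    [0,0,0],
  ],
)

```text
time: 8.58
position: [0.5025, -0.3235, 0.2344]
tool_rot: [-0.672, -3.068, 0.004]
ft_force: [0.0, 0.2, -0.7]
grip_width: 0.175
grip_force: 40.0
```

>>> send_rows(
  xyz=[
    [0,0,5],
    [0,0,11],
    [0,0,18],
    [0,0,25],
    [0,0,32],
    [0,0,38],
    [0,0,42],
    [0,0,45],
    [0,0,45],
    [0,0,45],
  ],
  dr=[
    [0,0,0],
    [0,0,0],
    [0,0,0],
    [0,0,0],
    [0,0,0],
    [0,0,0],
    [0,0,0],
    [0,0,0],
    [0,0,0],
    [0,0,0],
  ],
)

```text
time: 9.42
position: [0.5045, -0.3188, 0.1896]
tool_rot: [0.664, 3.071, 0.0]
ft_force: [0.4, 0.2, -1.7]
grip_width: 0.178
grip_force: 40.0
```

Run:
```python
from h import *
s=get_state(); print(s['time'],s['position'],s['tool_rot'],s['ft_force'],s['grip_width'],s['grip_force'])
a=save("side","side3.png",(250,130,300,180),8); b=save("top","top3.png",(325,190,375,240),8)
cv2.imwrite("pics/v3.png",np.hstack([cv2.imread("pics/side3.png"),cv2.imread("pics/top3.png")]))
p=s['position']; g=p+[0,0,.002]
for z in(.096,.032): print(proj("side",g-[0,0,z]),(proj("side",g-[0,0,z])-[250,130])*8, (proj("top",g-[0,0,z])-[325,190])*8)
```

```text
9.4167 [ 0.50446491 -0.3187695   0.18961314] [6.63719381e-01 3.07051986e+00 4.10958711e-05] [ 0.41685506  0.15304384 -1.67217719] 0.17824171816176304 39.99935554806143
[278.06224795 159.37891518] [224.4979836  235.03132143] [214.19207619 206.71808345]
[278.95385288 143.09469279] [231.63082307 104.75754229] [243.48962545 192.50486981]
```

View pics/v3.png

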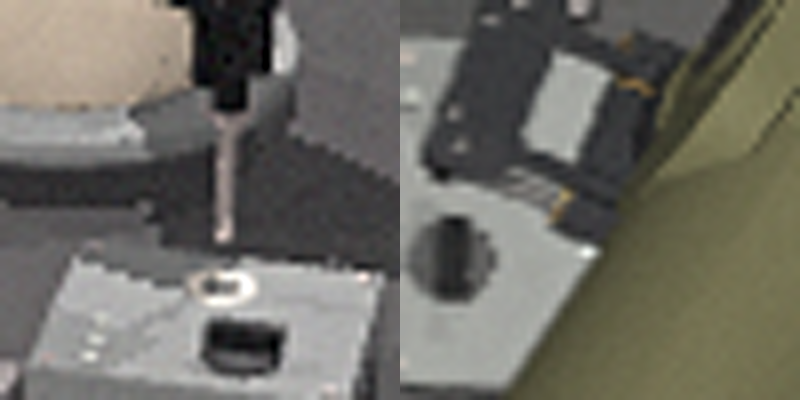

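The side crop shows the pin tip at (226,240) and the ring at (221,287). Extended down to the mouth, the tip lands about 1 mm from the hole's centre, within the 4 mm clearance. I'll shift about 1 mm and lower, watching the force.

>>> send_rows(
  xyz=[
    [-1,0,2],
    [-1,0,6],
    [-1,0,11],
    [-1,0,16],
    [-1,0,21],
    [-1,0,26],
    [-1,0,31],
    [-1,0,36],
    [-1,0,40],
    [-1,0,40],
  ],
  dr=[
    [0,0,0],
    [0,0,0],
    [0,0,0],
    [0,0,0],
    [0,0,0],
    [0,0,0],
    [0,0,0],
    [0,0,0],
    [0,0,0],
    [0,0,0],
  ],
)

```text
time: 10.35
position: [0.5048, -0.3189, 0.1484]
tool_rot: [-0.663, -3.069, -0.001]
ft_force: [0.6, -1.3, -0.7]
grip_width: 0.172
grip_force: 40.0
```

>>> send_rows(
  xyz=[
    [0,0,2],
    [0,0,4],
    [0,0,6],
    [0,0,8],
    [0,0,10],
    [0,0,12],
    [0,0,13],
    [0,0,14],
    [0,0,14],
    [0,0,14],
  ],
  dr=[
    [0,0,0],
    [0,0,0],
    [0,0,0],
    [0,0,0],
    [0,0,0],
    [0,0,0],
    [0,0,0],
    [0,0,0],
    [0,0,0],
    [0,0,0],
  ],
)

```text
time: 11.18
position: [0.5055, -0.3193, 0.1359]
tool_rot: [0.664, 3.07, 0.0]
ft_force: [-0.7, 0.5, 3.0]
grip_width: 0.173
grip_force: 40.0
```

>>> send_rows(
  xyz=[
    [0,0,0.5],
    [0,0,1],
    [0,0,1.5],
    [0,0,2],
    [0,0,2.5],
    [0,0,3],
    [0,0,3.5],
    [0,0,4],
    [0,0,4],
    [0,0,4],
  ],
  dr=[
    [0,0,0],
    [0,0,0],
    [0,0,0],
    [0,0,0],
    [0,0,0],
    [0,0,0],
    [0,0,0],
    [0,0,0],
    [0,0,0],
    [0,0,0],
  ],
)

```text
time: 12.02
position: [0.5058, -0.3195, 0.1333]
tool_rot: [0.664, 3.069, 0.001]
ft_force: [-2.6, 1.8, 12.5]
grip_width: 0.178
grip_force: 40.0
```

>>> send_rows(
  xyz=[
    [0,0,0.5],
    [0,0,1],
    [0,0,1.5],
    [0,0,2],
    [0,0,2],
    [0,0,2],
    [0,0,2],
    [0,0,2],
    [0,0,2],
    [0,0,2],
  ],
  dr=[
    [0,0,0],
    [0,0,0],
    [0,0,0],
    [0,0,0],
    [0,0,0],
    [0,0,0],
    [0,0,0],
    [0,0,0],
    [0,0,0],
    [0,0,0],
  ],
)

```text
time: 12.85
position: [0.506, -0.3198, 0.1331]
tool_rot: [0.664, 3.068, 0.001]
ft_force: [-4.4, 2.9, 21.8]
grip_width: 0.171
grip_force: 40.0
```

Run:
```python
from h import *
s=get_state(); print(s['time'],s['position'],s['ft_force'],s['grip_width'],s['grip_force'])
a=save("side","side4.png",(170,110,310,290),3.3)
```

```text
12.85 [ 0.50603435 -0.31975722  0.13306443] [-4.37172027  2.9458312  21.75994398] 0.17071488511913102 40.00169917009771
```

View pics/side4.png

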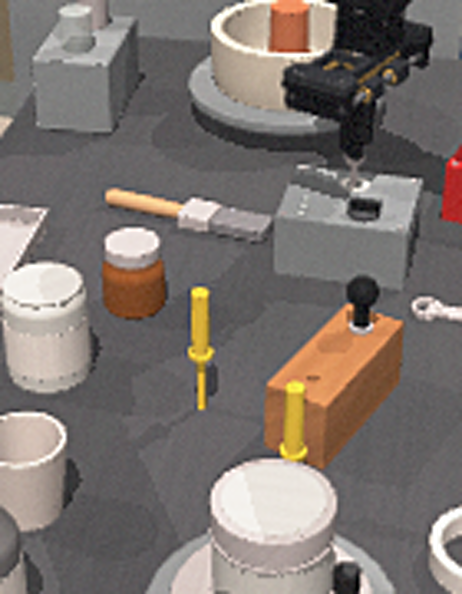

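The pin stands in the ring's hole at crop (352,180). The button is on its stop, with TCP z at 0.133 (tip 0.039) and 22 N on the tool. The lid is seated and nothing else has moved, so I'm handing in.

```bash
python3 -c "
from bench import *
print(close_job())"
```

```text
the job is handed in; nothing more can be done
None
```

I handed the job in at about 13 s: the lid is pressed fully home, and the gripped pin is through the hole holding the button on its stop at about 22 N, with nothing else on the bench disturbed in the last picture; no verdict came back.

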